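# Show the strainer insert to the code reader

### The arm

A 7-joint arm with a two-finger parallel gripper is mounted at the origin on the work surface. World frame = base frame: x ahead of the robot, y to its left, z up, the work surface at z = 0. Lengths are in mm, angles in rad, forces in N, time in s.
With the tool pointing down it reaches from about 425 to 875 mm from the base axis. Payload 4.7 kg.
Tool frame: the origin (TCP) lies at the very end of the fingers, on their centre line; the grasp point (between the pads) lies 19 mm behind it (r.pinch_z is the distance from the TCP to the grasp point, in mm); z points along the fingers, y is the line along which they close (so a half turn about z gives the same grasp; the last joint's range is limited). The gripper opens to 87 mm and grips with 3 to 60 N. Pads are 19 mm wide; open, the fingers measure 117 mm over their backs; the gripper's body (75 mm by 190 mm) begins 51 mm behind the grasp point.
Start: joints at [-1.261, 0.321, -0.07, 1.45, 0.023, 1.371, -0.057], TCP at [189.506, 621.782, 222.587] pointing down, gripper open.
Joint ranges: [-2.86, 2.86], [-0.3, 2.09], [-1.38, 1.24], [0.06, 2.45], [-1.56, 4.7], [0.09, 2.05], [-2.69, 2.69]. Speed limits (rad/s): [2.57, 2.57, 3.14, 3.14, 3.14, 3.14, 3.14].

### API

Orientations are given as a 3x3 rotation matrix whose columns are the frame's x, y, z axes.
In Python, from station import get_state, optics, finish_job, r gives the robot as it stands. The module is installed in compiled form; this text tells all that it offers.
- The arm moves only by the tool carry_out, never from a script. Its arguments are lists of equal length, an entry for each row: "offset": the shift along the tool's x, y, z in m, a list of three; "angular": the turn, a rotation vector about the tool's x, y, z in rad, a list of three; "fingers": the closure, from -1 (fully open) to 1 (shut). In form: {"offset": [[x, y, z], ...], "angular": [[wx, wy, wz], ...], "fingers": [fingers, ...]}. A call has 1 to 8 rows; each row is the pose to reach, as a shift and turn from the pose commanded when the call began, along the tool's axes at that moment; what a row does not reach only later rows make up. A row lasts 1/10 s, in which the tool goes at most 50 mm and 8.59 degrees, less where a joint would pass 70% of its speed; a pose out of reach is approached as far as the arm can. A call with a gripper value outside its range is refused whole. The fingers move at their own pace and stop on an object; the grip force is fixed at half the most. Time passes only in rows, so rows that repeat a pose let the fingers close. It gives the time, the measured TCP pose, the force, the opening and the grip force at its end, in the units of the state.
- get_state(): the state, without advancing time (a new reading comes with each control period).
- optics.get_image(name): name is "scene" or "top" or "wrist"; returns a dict with "color" (420x560x3 uint8, red, green, blue), "fx", "fy", "cx", "cy" (pixels), "rvec" (rotation vector, rad) and "tvec" (3), from world to camera coordinates, as OpenCV has them. Camera axes: x right, y down, z forward; pixel columns grow to the right and rows downward; lengths in mm; the calibration is good to about 2 mm. A picture is of the moment at which its call begins. There is no depth.
- finish_job(): hands the job in; it is judged then, once.
The state is a dict: "clock": time; "joint_pos": joint angles; "qd": joint speeds; "joint_torque": joint torques, N m; "ee_pos": TCP position; "eef_rot": TCP orientation; "contact_force": force on the tool from outside, world axes, zero at the start; "wrist_torque": the same for the moment, N m; "width": finger opening in mm; "grip_force": force on a finger pad.
Only numpy, scipy, OpenCV 4.12 (cv2) and the standard library are available. Lean on these libraries where they do the work, as an engineer would, in place of code of your own. Each camera call takes 0.05 s, during which the arm holds its last target. There are 200 camera calls.

### The job

Lift the grey strainer box's flap by its tab until it stands open upright, and leave it open; then draw the perforated strainer plate (the one with the wide bar handle) straight up out of its slot, clear of the box, leaving the blank plate in place. Present the strainer to the code reader: hold it upright, level with the window and centred on it, a hand's breadth (about 10 cm) in front, one broad face square to the window, and finish still holding it there, motionless and touching nothing else. Do not disturb the other fittings on the table.

Things in the scene. Friction and masses are not known exactly. Their poses are not given: they have to be found in the camera images.
- box: Grey plastic box fixed to the table, 120 (x) x 190 (y) x 110 high, 5 thick, a flap over its top, a white pipe stub on each y side (to 117 from the middle). Origin: centre of underside; -x is its front (to the robot), z up. Two slots at x = 0, y = -35 and +35 each hold an upright insert (plane along box x, z; guide ribs to 55 above the table) on the inner floor, 5 up; the inserts may swap.
- flap (a joint): Angle of the box's flap, rad: 0 shut, 1.57 upright, at most 1.9 (leaning back, away from the robot). Starts shut or slightly ajar (to 0.12). Hinge along the box's y at its far (+x) rim, stiff: the flap stays where it is left; raising takes about 2 N at the tab. The flap is a 6 thick grey plate over the whole box, 122 from hinge to front edge.
- flap_grip (a point): Centre of the flap's pull tab: a black bar 30 long (box y), 14 diameter, on a neck 14 wide, 28 in front of the flap's front edge, overhanging the front wall; shut, it is 113 above the table. Pinched at its two ends from above, it pivots between the fingers as the flap swings. It moves with the flap: 150 from the hinge line, 3 to its upper side.
- flap_hinge (a point): Middle of the flap's hinge line, on the box's far top rim: 60 behind the box's centre, 110 above the table. Axes as the box's.
- strainer: The strainer insert: upright steel plate 70 wide (x) x 6 thick (y) x 70 high, a grid of round holes through its broad faces, and on top a white bar handle 46 (x) x 10 (y) x 18 high. 0.08 to 0.17 kg. Origin: centre of the plate's lower edge; z up, y normal to the broad faces, which are alike. Loose in one slot of the box, axes as the box's, hidden while the flap is shut; lifts straight up.
- strainer_grip (a point): Centre of the strainer's bar handle, 84 above the plate's lower edge (89 above the table in the slot, its top 12 below the box rim).
- strainer_mid (a point): Centre of the strainer's plate, 35 above its lower edge, 49 below the handle's centre.
- blank: The blank insert in the other slot: same plate, but white, without holes, and with a narrow handle only 16 wide (x) x 10 x 18 high. It is to stay in its slot. Origin and axes as the strainer's.
- reader: Grey bench code reader fixed to the table: foot 90 x 110, head 60 deep x 95 wide, top at 150 above the table; a black window with a round lens on its front (-x) face. Origin: centre of its underside, z up.
- window (a point): Centre of the reader's window, on the front face of its head, 110 above the table, 32 in front of the reader's origin. Its -x axis points out of the window, the way the reader looks.
- tee: Bystander: white plastic pipe tee, 80 long, 57 high. Loose, origin at its underside.
- elbow: Bystander: white plastic pipe elbow standing on one end, 65 high. Loose, origin at its underside.
- coupling: Bystander: dark metal pipe sleeve, 48 diameter, 55 high. Loose, origin at its underside.
- tape: Bystander: roll of yellow tape lying flat, 84 diameter, 30 high. Loose, origin at its underside.
- valve: Bystander: white ball valve with a lever on top, 90 long, 58 high. Loose, origin at its underside.
- nipple: Bystander: white threaded nipple standing upright, 46 diameter, 60 high. Loose, origin at its underside.
Mind the look-alikes: they are no part of the job. Leave any pink look-alike of the reader alone. Several things have the shape of the box; the one meant has the colours described above.

How it is judged (in metres and radians):
On the way, in this order (a step that is already met when the one before it is completed fails the run):
1. the flap stands open upright (value of joint flap above 1.3 rad), for 0.2 s.
2. the strainer is drawn out, its lower edge above the box's rim, held by the fingers (z of strainer in the frame of box above 0.111 m and contact force between the fingers and strainer above 1 N and value of joint flap above 1.2 rad), for 0.1 s.
At the end, for the whole second after the job is handed in: Fingers hold the strainer still, clear of box and reader; plate centre 60-150 mm before the window, within 35 mm of its centre sideways and in height, square within 0.3 rad, upright within 0.25 rad; flap over 1.2 rad; blank within 15 mm and fittings within 40 mm of their starts (value of joint flap above 1.2 rad and x of strainer_mid in the frame of window between -0.15 and -0.06 m and y of strainer_mid in the frame of window between -0.035 and 0.035 m and z of strainer_mid in the frame of window between -0.035 and 0.035 m and angle between the y axis of strainer and the x axis of reader, either way round below 0.3 rad and angle between strainer's own z axis and vertical below 0.25 rad and contact force between the fingers and strainer above 1 N and contact force between strainer and box below 0.2 N and contact force between strainer and reader below 0.2 N and height (world z) of strainer above 0.03 m and linear speed of strainer below 0.03 m/s and distance of blank from where it was at the start of the episode below 0.015 m and distance of each of tee, elbow, coupling, tape, valve, nipple from where it was at the start of the episode below 0.04 m); the arm keeps its last pose, push and grip.
It fails at once if the blank insert is pulled out of place (25 mm) (distance of blank from where it was at the start of the episode above 0.025 m).
It fails at once if a bystander is knocked or carried away (over 60 mm) (distance of any of tee, elbow, coupling, tape, valve, nipple from where it was at the start of the episode above 0.06 m).
It also fails if it takes over 56 s, if anything falls off the work surface, if the arm or the gripper's body presses on something with over 40 N, if the wrist force passes 120 N, or if a joint passes its speed limit or range.

## Working session

There is one attempt and no reset: what is moved stays moved. The work goes in short steps, Python scripts to look and compute and a tool call to move; the robot and the scene stay as the last step left them, time stands still between calls to the robot, and variables do not carry over. Pictures are saved under pics/ and viewed, at most 10 in all, crops included, and the job is handed in when it is done.

Besides the shell and the picture viewer there is one more tool, called after "Emit:" by a JSON object that holds its "method" and its "body", one argument or row to a line. carry_out: Moves the arm, as the interface text tells. Its arguments: {"type":"object","properties":{"offset":{"type":"array","items":{"type":"array","items":{"type":"number"}}},"angular":{"type":"array","items":{"type":"array","items":{"type":"number"}}},"fingers":{"type":"array","items":{"type":"number"}}},"required":["offset","angular","fingers"]}

```bash
mkdir -p pics
cat > h.py <<'E'
import numpy as np, cv2
from station import get_state, optics, finish_job, r
def cam(n):
    d=optics.get_image(n); d['R']=cv2.Rodrigues(np.array(d['rvec'],float))[0]; d['t']=np.array(d['tvec'],float).ravel(); return d
def ray(d,u,v):
    k=np.array([(u-d['cx'])/d['fx'],(v-d['cy'])/d['fy'],1]); return -d['R'].T@d['t'], d['R'].T@k
def onz(d,u,v,z):
    c,k=ray(d,u,v); return c+k*(z-c[2])/k[2]
def proj(d,p):
    q=d['R']@np.array(p,float)+d['t']; return np.array([d['fx']*q[0]/q[2]+d['cx'],d['fy']*q[1]/q[2]+d['cy']])
def save(d,n,crop=None,s=1):
    im=cv2.cvtColor(d['color'],cv2.COLOR_RGB2BGR)
    if crop: x0,y0,x1,y1=crop; im=im[y0:y1,x0:x1]
    cv2.imwrite('pics/'+n,cv2.resize(im,None,fx=s,fy=s,interpolation=cv2.INTER_CUBIC))
E
python3 - <<'E'
from h import *
a=cam('scene');b=cam('top')
im=np.vstack([a['color'],b['color']]) 
save(a,'s0.png',s=1.42);save(b,'t0.png',s=1.42)
for d in(a,b): print(d['fx'],d['cx'],d['cy'],-d['R'].T@d['t'],d['R'][2])
print(get_state())
E
```

```text
476.35170066537347 286.20366531487093 211.68045669843423 [1242.72849159  161.91617171 1037.98661992] [-0.57893374 -0.12130258 -0.80630107]
443.07140211245206 287.60396383484175 206.26644808291857 [ 482.47998215   21.66725013 1503.4792853 ] [ 0.04848478 -0.01899459 -0.9986433 ]
{'clock': 0.1, 'joint_pos': array([-1.26088496,  0.32171154, -0.07013006,  1.45154527,  0.02263829,
        1.37078715, -0.05691562]), 'qd': array([-3.64247488e-05, -1.77397880e-03, -4.38916836e-04, -3.10943014e-03,
       -3.32205220e-03, -1.30282213e-04, -1.39545197e-03]), 'joint_torque': array([-4.04057855e-04, -4.92573094e+01, -4.06060964e-01, -3.13399243e+01,
       -6.40728185e-02,  3.95986461e-02,  6.87056649e-05]), 'ee_pos': array([189.37575381, 621.29233276, 221.59936993]), 'eef_rot': array([[-9.56584237e-01,  2.91455758e-01, -3.72873296e-04],
       [ 2.91455974e-01,  9.56582870e-01, -1.62139021e-03],
       [-1.15879306e-04, -1.65967247e-03, -9.99998616e-01]]), 'contact_force': array([-0.63187346,  0.37894703, -0.90852166]), 'wrist_torque': array([ 0.00650516,  0.01654279, -0.0208469 ]), 'grip_force': 0.0, 'width': 87.26493207436414}
```

View pics/s0.png

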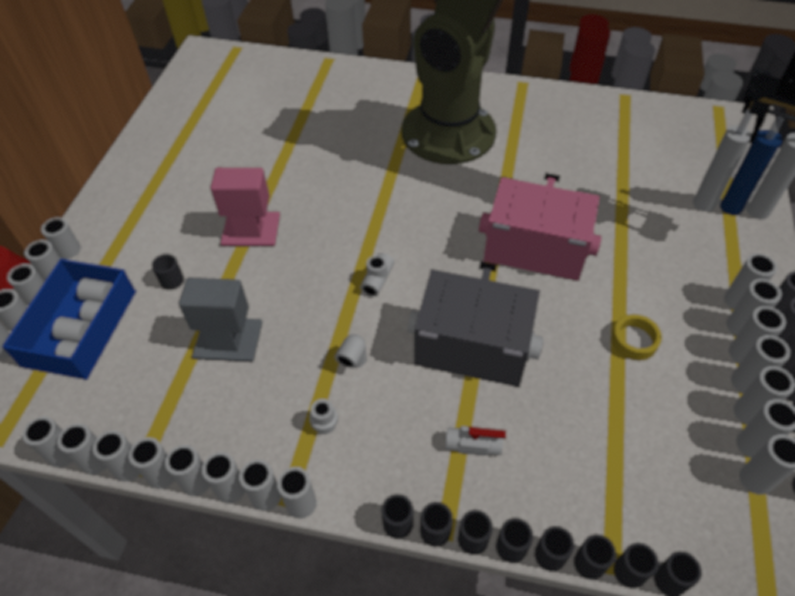

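View pics/t0.png

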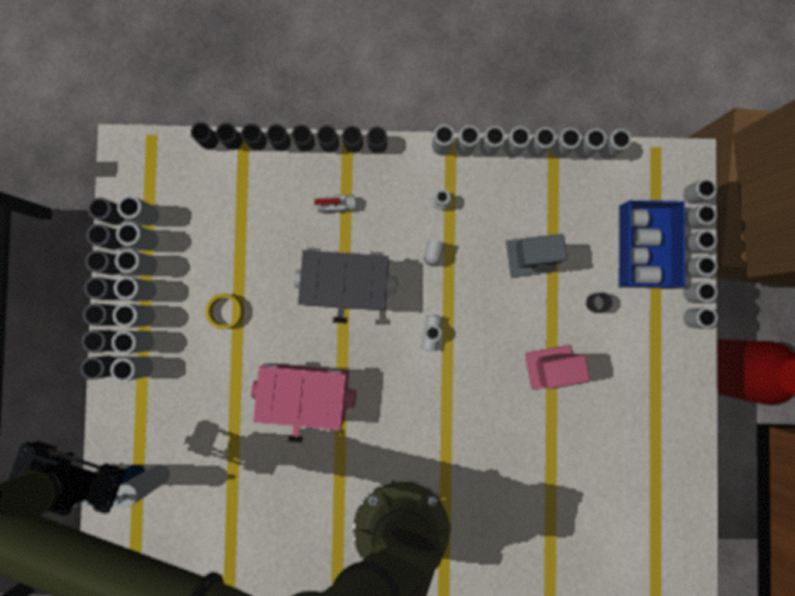

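The scene view shows the pink box (scaled pixel 545,225; top 300,398) and the grey box (480,325; top 343,280). The grey one has its tab at top 341,319. The grey reader is at top 537,253 and a pink look-alike sits at 557,367. I choose the grey box and grey reader, then measure them and check with a close crop.

Run:
```python
from h import *
b=cam('top');a=cam('scene')
im=b['color'].astype(int)
def m(d,box,lo,hi):
    im=d['color'].astype(int);x0,y0,x1,y1=box
    s=im.max(2);sat=s-im.min(2)
    k=((s>lo)&(s<hi)&(sat<25)).astype(np.uint8);z=np.zeros_like(k);z[y0:y1,x0:x1]=k[y0:y1,x0:x1]
    z=cv2.morphologyEx(z,cv2.MORPH_OPEN,np.ones((3,3)))
    c=max(cv2.findContours(z,0,2)[0],key=cv2.contourArea);return c
for p in [(240,190),(240,224),(270,200),(372,172),(392,174),(365,190)]: print(p,im[p[1],p[0]])
# flap
c=m(b,(205,170,277,222),40,88);q=cv2.boxPoints(cv2.minAreaRect(c));print('flap px',q.round(1))
w=np.array([onz(b,*p,114) for p in q]);print(w.round(1),'ctr',w.mean(0).round(1),[np.linalg.norm(w[i]-w[i-1]).round(1) for i in range(4)])
# tab: darkest blob
g=im.max(2);sub=g[218:232,230:250];ys,xs=np.where(sub<35);print('tab px',xs.mean()+230,ys.mean()+218,len(xs));print(onz(b,xs.mean()+230,ys.mean()+218,113).round(1))
np.set_printoptions(linewidth=250)
im2=cv2.cvtColor(b['color'],cv2.COLOR_RGB2BGR)
c1=cv2.resize(im2[165:235,200:310],None,fx=5,fy=5,interpolation=2);c2=cv2.resize(im2[155:205,345:410],None,fx=5,fy=5,interpolation=2)
c3=cv2.resize(cv2.cvtColor(a['color'],cv2.COLOR_RGB2BGR)[180:270,110:190],None,fx=3,fy=3)
H=np.zeros((600,800,3),np.uint8);H[:350,:550]=c1;H[350:600,:325]=c2;H[330:600,550:790]=c3;cv2.imwrite('pics/c.png',H)
```

```text
(240, 190) [67 66 69]
(240, 224) [34 32 33]
(270, 200) [65 64 67]
(372, 172) [79 84 87]
(392, 174) [78 83 86]
(365, 190) [81 85 86]
flap px [[209.7 219.1]
 [212.5 175.4]
 [278.4 179.7]
 [275.5 223.4]]
[[504.9 237.9 114. ]
 [642.3 232.8 114. ]
 [633.1  25.9 114. ]
 [495.5  32.1 114. ]] ctr [569.  132.2 114. ] [np.float64(206.1), np.float64(137.4), np.float64(207.1), np.float64(137.8)]
tab px 238.76923076923077 224.53846153846155 13
[489.7 146.9 113. ]
```

View pics/c.png

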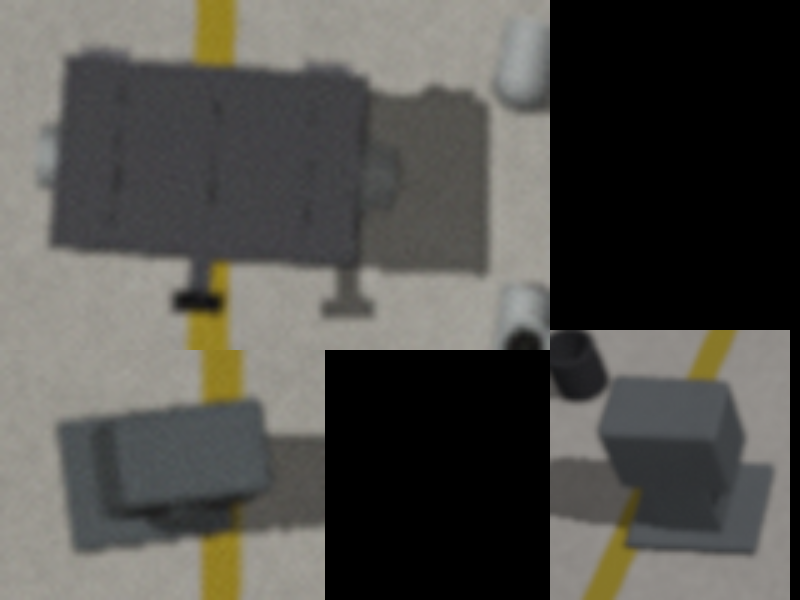

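The crop shows the grey box with its black tab (top 239.4,225) centred on its front edge. The grey reader's head is seen with its top-face corners clear, turned by about 7°.

Run:
```python
from h import *
b=cam('top');a=cam('scene')
f=[(213,176.6),(273.2,180.2),(271.6,218.2),(210,214.2)]
w=np.array([onz(b,*p,116) for p in f]);print(w.round(0)[:,:2].tolist())
e=lambda i,j:(w[j]-w[i])[:2]
print('len',[np.linalg.norm(e(i,(i+1)%4)).round(1) for i in range(4)],'ctr',w.mean(0))
yaw=lambda v:np.degrees(np.arctan2(v[0],-v[1]))
print('box yaw',yaw(e(0,1)),yaw(e(3,2)))
T=onz(b,239.4,225,115);print('tab',T)
R=[(367.6,169),(396.6,165.4),(398.6,182.4),(370.2,186)]
w=np.array([onz(b,*p,150) for p in R]);print('reader',w.round(0)[:,:2].tolist(),[np.linalg.norm(e(i,(i+1)%4)).round(1) for i in range(4)],'yaw',yaw(e(0,1)),yaw(e(3,2)),'ctr',w.mean(0))
# scene: reader head top corners crop (615,378),(728,381),(708,443),(603,435)
S=[(615,378),(726,381),(712,440),(601,432)]
w=np.array([onz(a,110+(x-550)/3,180+(y-330)/3,150) for x,y in S]);print('reader scene',w.round(0)[:,:2].tolist(),w.mean(0),yaw(e(1,0)),yaw(e(2,3)))
for n,p,z in [('elbow?',(433/1.42,250/1.42),40),('tee?',(432/1.42,332/1.42),40),('nip',(443/1.42,200/1.42),30),('coup',(600/1.42,302/1.42),30),('valve',(335/1.42,203/1.42),30),('tape',(225/1.42,311/1.42),15),('pinkreader',(557/1.42,370/1.42),100)]:print(n,onz(b,*p,z).round(0))
```

```text
[[638.0, 231.0], [631.0, 42.0], [511.0, 45.0], [520.0, 237.0]]
len [np.float64(189.0), np.float64(119.5), np.float64(192.6), np.float64(118.2)] ctr [575.18771847 138.70635466 116.        ]
box yaw -2.2126002967940566 -2.5898169315833095
tab [488.25157954 144.76037952 115.        ]
reader [[668.0, -248.0], [681.0, -338.0], [629.0, -345.0], [616.0, -257.0]] [np.float64(90.7), np.float64(53.0), np.float64(88.7), np.float64(53.1)] yaw 8.330314865190104 8.420260325363499 ctr [ 648.48849414 -297.11877898  150.        ]
reader scene [[634.0, -340.0], [619.0, -253.0], [676.0, -243.0], [686.0, -330.0]] [ 653.77219203 -291.44887287  150.        ] 9.718363653085945 6.677103184198525
elbow? [655. -62.  40.]
tee? [464. -63.  40.]
nip [776. -84.  30.]
coup [ 542. -459.   30.]
valve [763. 171.  30.]
tape [503. 424.  15.]
pinkreader [ 385. -340.  100.]
```

Emit:
{"method": "carry_out", "body": {
  "offset": [
    [-0.015,-0.013,0],
    [-0.04,-0.035,0],
    [-0.07,-0.061,0],
    [-0.1,-0.087,0],
    [-0.13,-0.113,0],
    [-0.16,-0.14,0],
    [-0.19,-0.166,0],
    [-0.22,-0.192,0]
  ],
  "angular": [
    [0,0,-0.02],
    [0,0,-0.05],
    [0,0,-0.08],
    [0,0,-0.12],
    [0,0,-0.15],
    [0,0,-0.19],
    [0,0,-0.22],
    [0,0,-0.254]
  ],
  "fingers": [-1,-1,-1,-1,-1,-1,-1,-1]
}}

```text
clock: 1.1
ee_pos: [344.7, 372.5, 222.7]
eef_rot: [[-0.999, 0.04, 0.0], [0.04, 0.999, 0.001], [-0.0, 0.001, -1.0]]
contact_force: [0.5, 0.7, 1.3]
width: 87.2
grip_force: 0.0
```

Emit:
{"method": "carry_out", "body": {
  "offset": [
    [-0.025,-0.037,0],
    [-0.05,-0.074,0],
    [-0.075,-0.11,0],
    [-0.1,-0.147,0],
    [-0.125,-0.185,0],
    [-0.14,-0.21,0],
    [-0.15,-0.223,0],
    [-0.15,-0.223,0]
  ],
  "angular": [
    [0,0,0],
    [0,0,0],
    [0,0,0],
    [0,0,0],
    [0,0,0],
    [0,0,0],
    [0,0,0],
    [0,0,0]
  ],
  "fingers": [-1,-1,-1,-1,-1,-1,-1,-1]
}}

```text
clock: 1.9
ee_pos: [485.8, 142.1, 222.8]
eef_rot: [[-0.999, 0.047, 0.001], [0.047, 0.999, -0.0], [-0.001, -0.0, -1.0]]
contact_force: [0.8, 0.8, 0.3]
width: 86.7
grip_force: 0.0
```

Run:
```python
from h import *
d=cam('wrist');s=get_state();print(s['ee_pos'],-d['R'].T@d['t'],d['R'][2]);save(d,'w1.png')
print('pred tab',proj(d,(487,143.5,113)),proj(d,(487,143.5,130)))
```

```text
[484.72068806 144.29101568 222.60924877] [418.98042631 145.39354249 386.48317429] [ 0.24698455 -0.01185036 -0.96894696]
pred tab [284.03719745 210.17217732] [284.13606828 215.43228728]
```

View pics/w1.png

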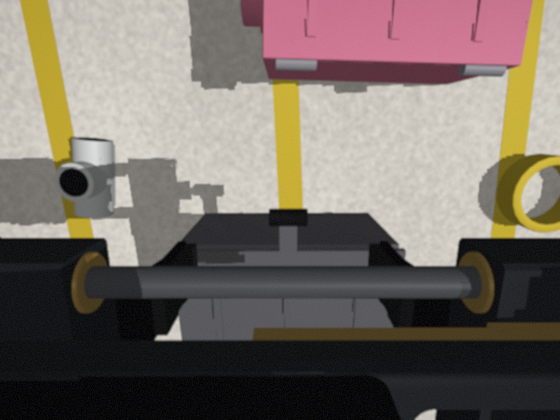

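The wrist view shows the black tab at (288,217), a few pixels from the prediction; triangulate it with the top view.

Run:
```python
from h import *
d=cam('wrist');b=cam('top');a=cam('scene')
def blob(d,c,r,th):
    g=d['color'].max(2).astype(int);x,y=c;s=g[y-r:y+r+1,x-r:x+r+1];Y,X=np.where(s<th);return X.mean()+x-r,Y.mean()+y-r,len(X),np.ptp(X),np.ptp(Y)
pw=blob(d,(288,217),22,22);pt=(239.4,225);ps=blob(a,(343,189),9,32)
print(pw,ps)
def tri(L):
    A=np.zeros((3,3));v=np.zeros(3)
    for D,p in L:
        c,k=ray(D,*p[:2]);k/=np.linalg.norm(k);P=np.eye(3)-np.outer(k,k);A+=P;v+=P@c
    return np.linalg.solve(A,v)
print(tri([(d,pw),(b,pt)]),tri([(d,pw),(a,ps)]),onz(d,*pw[:2],113),onz(b,*pt,113))
```

```text
(np.float64(284.0809523809524), np.float64(217.8095238095238), 210, np.int64(36), np.int64(14)) (np.float64(343.14285714285717), np.float64(186.8095238095238), 21, np.int64(8), np.int64(4))
[488.52981892 144.70754519 125.97200902] [487.88820732 146.29062753 129.57742359] [492.40124713 145.53893466 113.        ] [488.25989309 144.93768591 113.        ]
```

Emit:
{"method": "carry_out", "body": {
  "offset": [
    [-0.003,0.001,0.015],
    [-0.003,0.001,0.04],
    [-0.003,0.001,0.065],
    [-0.003,0.001,0.09],
    [-0.003,0.001,0.108],
    [-0.003,0.001,0.117],
    [-0.003,0.001,0.117],
    [-0.003,0.001,0.117]
  ],
  "angular": [
    [0,0,0],
    [0,0,0],
    [0,0,0],
    [0,0,0],
    [0,0,0],
    [0,0,0],
    [0,0,0],
    [0,0,0]
  ],
  "fingers": [-1,-1,-1,-1,-1,-1,-0.5,0]
}}

```text
clock: 2.9
ee_pos: [487.9, 146.6, 106.3]
eef_rot: [[-0.999, 0.041, 0.001], [0.041, 0.999, 0.001], [-0.001, 0.001, -1.0]]
contact_force: [0.0, -0.5, 0.1]
width: 77.5
grip_force: 0.0
```

Emit:
{"method": "carry_out", "body": {
  "offset": [
    [0,0,0],
    [0,0,0],
    [0,0,0],
    [0,0,0],
    [0,0,0],
    [0,0,0]
  ],
  "angular": [
    [0,0,0],
    [0,0,0],
    [0,0,0],
    [0,0,0],
    [0,0,0],
    [0,0,0]
  ],
  "fingers": [1,1,1,1,1,1]
}}

```text
clock: 3.5
ee_pos: [487.7, 145.8, 105.6]
eef_rot: [[-0.999, 0.042, 0.0], [0.042, 0.999, 0.0], [-0.0, 0.0, -1.0]]
contact_force: [0.8, -0.2, -0.8]
width: 30.9
grip_force: 0.0
```

Run:
```python
from h import *
d=cam('wrist');save(d,'w2.png');print(get_state()['ee_pos'])
# arc from start angle
for z in(124,):
  for th0 in(0.08,):
    hx,hz=150,0
    for th in np.arange(0.08,1.66,.1): print(round(th,2),((np.cos(th0)-np.cos(th))*.15).round(4),((np.sin(th)-np.sin(th0))*.15).round(4))
```

```text
[487.61083534 146.06576446 105.6214828 ]
0.08 0.0 0.0
0.18 0.0019 0.0149
0.28 0.0054 0.0295
0.38 0.0102 0.0437
0.48 0.0165 0.0573
0.58 0.0241 0.0702
0.68 0.0329 0.0823
0.78 0.0429 0.0935
0.88 0.0539 0.1036
0.98 0.066 0.1126
1.08 0.0788 0.1203
1.18 0.0924 0.1267
1.28 0.1065 0.1317
1.38 0.1211 0.1353
1.48 0.1359 0.1374
1.58 0.1509 0.138
```

View pics/w2.png

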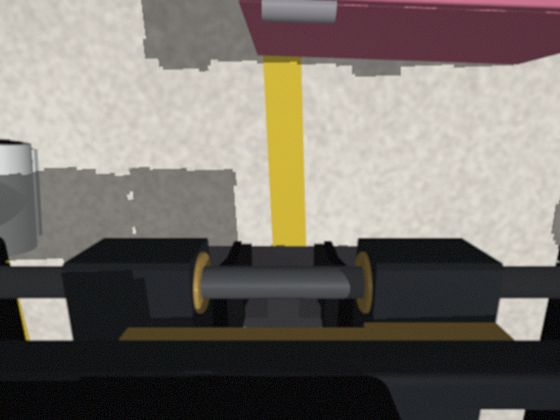

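The wrist view shows the closed fingers centred on the tab, opening 31 mm, which matches its 30 mm length. Next I finish the pinch and start the arc.

Emit:
{"method": "carry_out", "body": {
  "offset": [
    [0,0,0],
    [0,0,0],
    [0,0,0],
    [-0.001,0,-0.007],
    [-0.002,0,-0.015],
    [-0.0035,0,-0.022],
    [-0.0054,0,-0.0295],
    [-0.0054,0,-0.0295]
  ],
  "angular": [
    [0,0,0],
    [0,0,0],
    [0,0,0],
    [0,0,0],
    [0,0,0],
    [0,0,0],
    [0,0,0],
    [0,0,0]
  ],
  "fingers": [1,1,1,1,1,1,1,1]
}}

```text
clock: 4.35
ee_pos: [494.1, 145.7, 136.6]
eef_rot: [[-0.999, 0.042, 0.002], [0.042, 0.999, 0.001], [-0.002, 0.001, -1.0]]
contact_force: [2.5, 1.9, -1.6]
width: 28.8
grip_force: 30.0
```

Emit:
{"method": "carry_out", "body": {
  "offset": [
    [-0.0048,0,-0.0142],
    [-0.011,0,-0.0278],
    [-0.0187,0,-0.0407],
    [-0.0275,0,-0.0528],
    [-0.0375,0,-0.064],
    [-0.0485,0,-0.0741],
    [-0.0606,0,-0.0831],
    [-0.0606,0,-0.0831]
  ],
  "angular": [
    [0,0,0],
    [0,0,0],
    [0,0,0],
    [0,0,0],
    [0,0,0],
    [0,0,0],
    [0,0,0],
    [0,0,0]
  ],
  "fingers": [1,1,1,1,1,1,1,1]
}}

```text
clock: 5.15
ee_pos: [554.5, 143.0, 217.5]
eef_rot: [[-0.999, 0.042, 0.0], [0.042, 0.999, -0.001], [-0.0, -0.001, -1.0]]
contact_force: [4.2, 2.6, -6.9]
width: 29.5
grip_force: 30.0
```

Emit:
{"method": "carry_out", "body": {
  "offset": [
    [-0.0128,0,-0.0077],
    [-0.0264,0,-0.0141],
    [-0.0405,0,-0.0191],
    [-0.0551,0,-0.0227],
    [-0.0699,0,-0.0248],
    [-0.0849,0,-0.0254],
    [-0.096,0,-0.025],
    [-0.096,0,-0.025]
  ],
  "angular": [
    [0,0,0],
    [0,0,0],
    [0,0,0],
    [0,0,0],
    [0,0,0],
    [0,0,0],
    [0,0,0],
    [0,0,0]
  ],
  "fingers": [1,1,1,1,1,1,1,1]
}}

```text
clock: 5.95
ee_pos: [648.6, 138.9, 240.7]
eef_rot: [[-0.999, 0.042, -0.005], [0.042, 0.999, -0.001], [0.005, -0.002, -1.0]]
contact_force: [-0.8, 0.6, -10.6]
width: 29.5
grip_force: 30.0
```

Run:
```python
from h import *
a=cam('scene');save(a,'s2.png',(240,120,480,300),3);print(get_state()['ee_pos'],get_state()['contact_force'])
```

```text
[648.13363002 138.89694669 240.71027391] [ -0.26605041   0.73968502 -12.31857185]
```

View pics/s2.png

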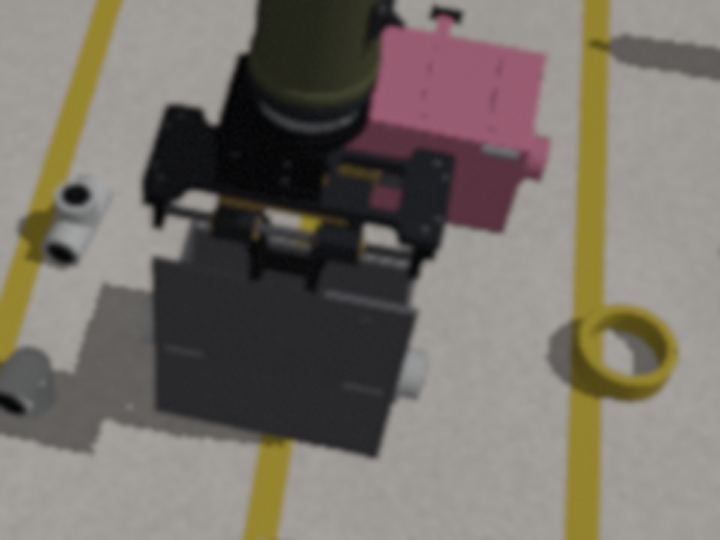

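The flap stands upright (its plate spans about 155–415, 240–455 in the crop), so I release it and back off above the box.

Emit:
{"method": "carry_out", "body": {
  "offset": [
    [0,0,0],
    [0,0,0],
    [0,0,0],
    [0,0,-0.02],
    [0,0,-0.05],
    [0.02,0,-0.07],
    [0.045,0,-0.07],
    [0.06,0,-0.07]
  ],
  "angular": [
    [0,0,0],
    [0,0,0],
    [0,0,0],
    [0,0,0],
    [0,0,0],
    [0,0,0],
    [0,0,0],
    [0,0,0]
  ],
  "fingers": [-1,-1,-1,-1,-1,-1,-1,-1]
}}

```text
clock: 6.8
ee_pos: [589.2, 141.4, 316.1]
eef_rot: [[-0.999, 0.042, 0.005], [0.042, 0.999, 0.002], [-0.004, 0.002, -1.0]]
contact_force: [-1.7, 0.6, -0.1]
width: 83.5
grip_force: 0.0
```

Run:
```python
from h import *
d=cam('wrist');s=get_state();print(s['ee_pos'],s['width'],-d['R'].T@d['t']);save(d,'w3.png',s=1.4)
u=np.array([np.cos(-.042),np.sin(-.042)]);v=np.array([-u[1],u[0]])
for y in(-35,35): print(proj(d,[*(np.array([577,140])+v*y),98]))
```

```text
[587.42195691 141.82760291 316.07675579] 84.41173471153968 [521.83106786 143.91824725 479.58348167]
[249.06153884 174.82440239]
[311.17883647 174.79353591]
```

View pics/w3.png

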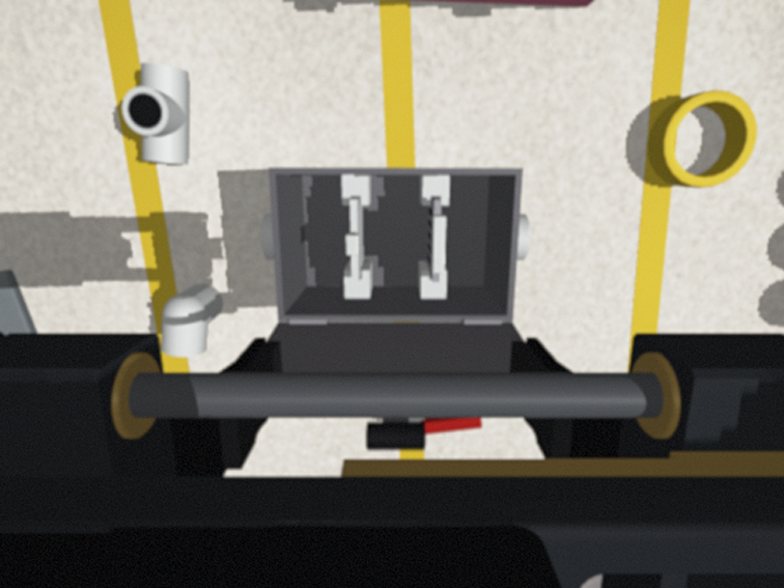

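The open box shows, on the left, a white plate with a short handle (352,247): the blank. On the right is a grey plate with a long white bar (439,248): the strainer, in the +y slot.

Run:
```python
from h import *
d=cam('wrist');s=get_state()
g=d['color'];sub=g[150:205,304:324].astype(int).min(2);Y,X=np.where(sub>165);k=(Y+150>=154)&(Y+150<=201)
print(X[k].mean()+304,Y[k].mean()+150,np.ptp(Y[k]))
for p in [(439/1.4,248/1.4),(352/1.4,247/1.4)]: print(onz(d,*p,98).round(1))
w=[onz(d,x/1.4,y/1.4,110) for x,y in [(270,168),(521,168),(514,320),(276,320)]];print(np.round(w,0).tolist(),np.mean(w,0))
P=onz(d,439/1.4,248/1.4,98);print('tool delta mm',s['eef_rot'].T@(P*[1,1,0]+[0,0,70]-s['ee_pos']),s['ee_pos'],s['eef_rot'].round(3))
```

```text
312.98395721925135 179.3475935828877 44
[579.  178.2  98. ]
[575.3 108.2  98. ]
[[512.0, 52.0, 110.0], [519.0, 240.0, 110.0], [639.0, 237.0, 110.0], [630.0, 44.0, 110.0]] [574.97214773 143.09039418 110.        ]
tool delta mm [ 12.01444188  35.30061016 245.78545036] [588.73378736 141.81474796 315.7266879 ] [[-0.999  0.041  0.003]
 [ 0.041  0.999  0.003]
 [-0.003  0.003 -1.   ]]
```

Emit:
{"method": "carry_out", "body": {
  "offset": [
    [0.006,0.015,0],
    [0.012,0.035,0.02],
    [0.012,0.035,0.05],
    [0.012,0.035,0.085],
    [0.012,0.035,0.12],
    [0.012,0.035,0.15],
    [0.012,0.035,0.17],
    [0.012,0.035,0.17]
  ],
  "angular": [
    [0,0,0],
    [0,0,0],
    [0,0,0],
    [0,0,0],
    [0,0,0],
    [0,0,0],
    [0,0,0],
    [0,0,0]
  ],
  "fingers": [0.1,0.1,0.1,0.1,0.1,0.1,0.1,0.1]
}}

```text
clock: 7.7
ee_pos: [577.1, 177.4, 139.6]
eef_rot: [[-0.999, 0.041, -0.006], [0.041, 0.999, -0.002], [0.005, -0.003, -1.0]]
contact_force: [-0.2, -0.0, 0.9]
width: 40.5
grip_force: 0.0
```

Emit:
{"method": "carry_out", "body": {
  "offset": [
    [0,0,0]
  ],
  "angular": [
    [0,0,0]
  ],
  "fingers": [0.1]
}}

```text
clock: 7.8
ee_pos: [579.5, 177.8, 143.5]
eef_rot: [[-0.999, 0.041, 0.0], [0.041, 0.999, -0.0], [-0.0, -0.0, -1.0]]
contact_force: [-0.2, -0.5, 1.2]
width: 39.5
grip_force: 0.0
```

```bash
python3 -c "
from h import *
d=cam('wrist');s=get_state();print(s['ee_pos'],s['eef_rot'].round(3));save(d,'w4.png')
print(proj(d,(579,178.2,98)),proj(d,(575,108.2,98)))"
```

```text
[580.05466084 177.78328487 144.42650336] [[-0.999  0.041  0.002]
 [ 0.041  0.999  0.001]
 [-0.002  0.001 -1.   ]]
[282.83383031 231.7218135 ] [173.8895793  230.12082342]
```

View pics/w4.png

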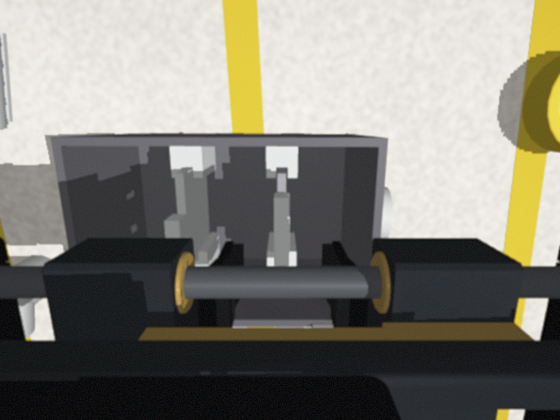

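The handle (283,230) sits midway between the fingers, so I descend and grip.

Emit:
{"method": "carry_out", "body": {
  "offset": [
    [0,0,0.015],
    [0,0,0.035],
    [0,0,0.055],
    [0,0,0.07],
    [0,0,0.074],
    [0,0,0.074],
    [0,0,0.074],
    [0,0,0.074]
  ],
  "angular": [
    [0,0,0],
    [0,0,0],
    [0,0,0],
    [0,0,0],
    [0,0,0],
    [0,0,0],
    [0,0,0],
    [0,0,0]
  ],
  "fingers": [0.1,0.1,0.1,0.1,0.1,0.1,1,1]
}}

```text
clock: 8.65
ee_pos: [579.8, 177.3, 70.3]
eef_rot: [[-0.999, 0.042, 0.002], [0.042, 0.999, 0.001], [-0.002, 0.001, -1.0]]
contact_force: [-0.1, -0.2, 0.0]
width: 30.0
grip_force: 0.0
```

Emit:
{"method": "carry_out", "body": {
  "offset": [
    [0,0,0],
    [0,0,0],
    [0,0,0],
    [0,0,0],
    [0,0,0]
  ],
  "angular": [
    [0,0,0],
    [0,0,0],
    [0,0,0],
    [0,0,0],
    [0,0,0]
  ],
  "fingers": [1,1,1,1,1]
}}

```text
clock: 9.15
ee_pos: [579.2, 177.1, 69.5]
eef_rot: [[-0.999, 0.042, 0.0], [0.042, 0.999, 0.0], [-0.0, 0.0, -1.0]]
contact_force: [-0.4, 0.1, 1.8]
width: 9.7
grip_force: 30.0
```

Emit:
{"method": "carry_out", "body": {
  "offset": [
    [0,0,0],
    [0,0,-0.015],
    [0,0,-0.04],
    [0,0,-0.065],
    [0,0,-0.09],
    [0,0,-0.115],
    [0,0,-0.14],
    [0,0,-0.16]
  ],
  "angular": [
    [0,0,0],
    [0,0,0],
    [0,0,0],
    [0,0,0],
    [0,0,0],
    [0,0,0],
    [0,0,0],
    [0,0,0]
  ],
  "fingers": [1,1,1,1,1,1,1,1]
}}

```text
clock: 9.95
ee_pos: [579.0, 176.9, 231.4]
eef_rot: [[-0.999, 0.042, 0.001], [0.042, 0.999, 0.001], [-0.001, 0.001, -1.0]]
contact_force: [-0.6, 0.5, -0.8]
width: 9.6
grip_force: 30.0
```

Emit:
{"method": "carry_out", "body": {
  "offset": [
    [0,0,0],
    [0,0,0],
    [0,0,0]
  ],
  "angular": [
    [0,0,0],
    [0,0,0],
    [0,0,0]
  ],
  "fingers": [1,1,1]
}}

```text
clock: 10.25
ee_pos: [578.0, 176.8, 227.6]
eef_rot: [[-0.999, 0.042, -0.002], [0.042, 0.999, -0.001], [0.002, -0.001, -1.0]]
contact_force: [0.4, -0.0, -1.9]
width: 9.7
grip_force: 30.0
```

Run:
```python
from h import *
a=cam('scene');b=cam('top')
A=cv2.resize(a['color'][90:300,260:480],(440,420));B=cv2.resize(b['color'][140:260,180:420],(0,0),fx=1.5,fy=1.5)
H=np.zeros((600,800,3),np.uint8);H[:420,:440]=A;H[:180,440:800]=B;H[420:,:420]=cv2.resize(b['color'][145:235,200:410],(420,180));cv2.imwrite('pics/h.png',H[:,:,::-1])
s=get_state();T=s['ee_pos'];yaw=.145;u=np.array([np.cos(yaw),np.sin(yaw),0])
W=np.array([651,-295,0])-30*u;G=W-100*u;G[2]=159-19
print('window',W,'goal TCP',G,'delta world',G-T,'tool',s['eef_rot'].T@(G-T),T,s['contact_force'],s['joint_pos'].round(2))
```

```text
window [ 621.31482282 -299.33477289    0.        ] goal TCP [ 522.36423224 -313.78401586  140.        ] delta world [ -55.75322223 -490.55717186  -87.58311932] tool [  35.00576968 -492.35418064   88.2469282 ] [578.11745447 176.773156   227.58311932] [ 0.19429112  0.01634417 -2.26155054] [-0.66  0.23  0.38  1.57 -0.09  1.36  1.26]
```

View pics/h.png

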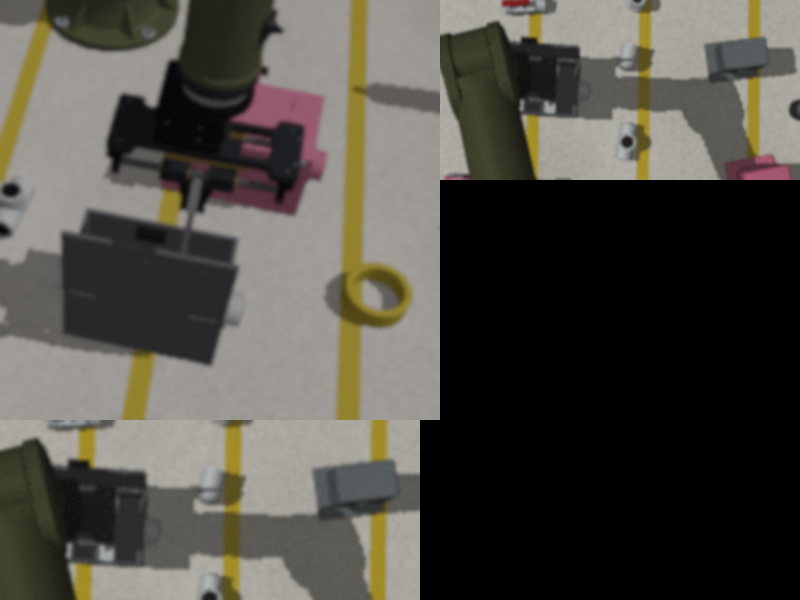

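The strainer hangs free in the grip and the flap is still open. I carry it across at height, turning as it goes.

Emit:
{"method": "carry_out", "body": {
  "offset": [
    [0.001,-0.012,0],
    [0.003,-0.035,0],
    [0.006,-0.07,0],
    [0.009,-0.105,0],
    [0.012,-0.14,0],
    [0.014,-0.175,0],
    [0.016,-0.21,0],
    [0.018,-0.245,0]
  ],
  "angular": [
    [0,0,0],
    [0,0,0.05],
    [0,0,0.14],
    [0,0,0.23],
    [0,0,0.33],
    [0,0,0.43],
    [0,0,0.53],
    [0,0,0.63]
  ],
  "fingers": [1,1,1,1,1,1,1,1]
}}

```text
clock: 11.15
ee_pos: [549.2, -71.0, 229.2]
eef_rot: [[-0.777, 0.629, -0.0], [0.629, 0.777, -0.0], [0.0, -0.0, -1.0]]
contact_force: [0.3, -1.2, -1.8]
width: 9.9
grip_force: 30.0
```

Run:
```python
from h import *
s=get_state();R=s['eef_rot'];G=np.array([522.4,-313.8,s['ee_pos'][2]])
print(R.T@(G-s['ee_pos']),s['ee_pos'],'turn',np.arctan2(R[1,1],R[0,1])-.145,s['joint_pos'].round(2),s['width'])
```

```text
[-1.31911034e+02 -2.05593173e+02  4.42403596e-03] [549.24520522 -71.00706633 229.20042258] turn 0.7452194227940405 [-0.46  0.12  0.59  1.7  -0.07  1.34  1.03] 9.902886909708506
```

Emit:
{"method": "carry_out", "body": {
  "offset": [
    [-0.018,-0.028,0],
    [-0.038,-0.06,0],
    [-0.058,-0.09,0],
    [-0.078,-0.122,0],
    [-0.098,-0.153,0],
    [-0.116,-0.181,0],
    [-0.128,-0.2,0],
    [-0.132,-0.206,0]
  ],
  "angular": [
    [0,0,0.1],
    [0,0,0.2],
    [0,0,0.3],
    [0,0,0.41],
    [0,0,0.52],
    [0,0,0.62],
    [0,0,0.7],
    [0,0,0.745]
  ],
  "fingers": [1,1,1,1,1,1,1,1]
}}

```text
clock: 11.95
ee_pos: [522.4, -315.7, 229.4]
eef_rot: [[-0.142, 0.99, -0.001], [0.99, 0.142, -0.002], [-0.002, -0.001, -1.0]]
contact_force: [0.1, 0.4, -2.0]
width: 9.9
grip_force: 30.0
```

Emit:
{"method": "carry_out", "body": {
  "offset": [
    [0,0,0.01],
    [0,0,0.03],
    [0,0,0.05],
    [0,0,0.07],
    [0,0,0.082],
    [0,0,0.088],
    [0,0,0.088],
    [0,0,0.088]
  ],
  "angular": [
    [0,0,0],
    [0,0,0],
    [0,0,0],
    [0,0,0],
    [0,0,0],
    [0,0,0],
    [0,0,0],
    [0,0,0]
  ],
  "fingers": [1,1,1,1,1,1,1,1]
}}

```text
clock: 12.75
ee_pos: [526.4, -310.4, 141.9]
eef_rot: [[-0.154, 0.988, 0.001], [0.988, 0.154, -0.0], [-0.0, 0.001, -1.0]]
contact_force: [-0.5, 0.4, -0.5]
width: 9.8
grip_force: 30.0
```

Run:
```python
from h import *
a=cam('scene');b=cam('top');w=cam('wrist')
H=np.zeros((600,800,3),np.uint8);H[:420,:440]=cv2.resize(a['color'][100:310,100:320],(440,420));H[:300,440:800]=cv2.resize(b['color'][120:270,280:460],(360,300));H[300:570,440:800]=cv2.resize(w['color'],(360,270));H[420:600,:440]=cv2.resize(a['color'][140:300,260:480],(247,180),interpolation=3) if 0 else cv2.resize(b['color'][150:240,200:420],(440,180))
cv2.imwrite('pics/e.png',H[:,:,::-1]);s=get_state();print(s['ee_pos'],s['eef_rot'].round(3),s['contact_force'],s['width'],s['grip_force'],s['qd'].round(3))
```

```text
[ 526.38169866 -310.74910635  142.11495764] [[-0.153  0.988  0.002]
 [ 0.988  0.153 -0.   ]
 [-0.001  0.002 -1.   ]] [-0.49813838  0.64985493 -1.93879548] 9.480091409159225 29.99930371530354 [ 0.001  0.001 -0.001  0.003 -0.002  0.001 -0.001]
```

View pics/e.png

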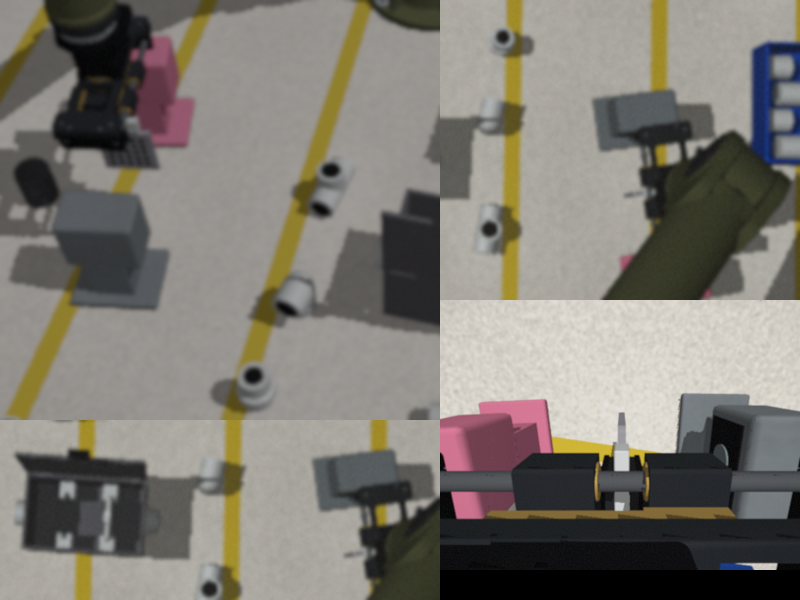

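The final views show the plate hanging upright about 10 cm in front of the grey reader's window, square to it. The flap is open, the blank is in its slot and the fittings are where they were.

```bash
python3 -c "
from station import *
print(finish_job())"
```

```text
the job is handed in; nothing more can be done
None
```

I handed the job in at about 13 s on the robot's clock. The flap is open, and the strainer is held upright about 10 cm in front of the grey reader's window; the blank and fittings look undisturbed in the last pictures, but no verdict was returned.

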